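# Lock the closure onto the polishing drum

## Robot

A 6-joint arm with a two-finger parallel gripper is mounted at the origin on the work surface. World frame = base frame: x ahead of the robot, y to its left, z up, the work surface at z = 0. Lengths are in m, angles in rad, forces in N, time in s.
With the tool pointing down it reaches from about 0.35 to 0.975 m from the base axis. Payload 4.9 kg.
Tool frame: the origin (TCP) lies on the centre line of the jaws, within the pads' length; the fingertips stand 14 mm ahead of it and the grasp point (between the pads) lies 5 mm behind it; z points along the fingers, y is the line along which they close (so a half turn about z gives the same grasp; the last joint's range is limited). The gripper opens to 85 mm and grips with 20 to 120 N. Pads are 22 mm wide; open, the fingers measure 114 mm over their backs; the gripper's body (76 mm by 85 mm) begins 54 mm behind the grasp point. The pads swing forward as they close: fully open they stand 13 mm farther back than shut.
Start: joints at [1.033, 0.053, 1.613, -0, 1.476, -0.119], TCP at [0.254, 0.571, 0.245] pointing down, gripper open.
Joint ranges: [-3.01, 3.01], [-1.01, 2.22], [0.06, 2.58], [-1.02, 4.17], [0.09, 2.62], [-3.14, 3.14]. Speed limits (rad/s): [2.57, 2.57, 3.14, 3.14, 3.14, 3.14].

## Interface

Orientations are given as a unit quaternion [w, x, y, z].
In Python, from plant import * gives the robot as it stands.
- The arm moves only by the tool send_rows, never from a script. Its argument "steps" is a list of rows, each an object with "translation": the shift along the tool's x, y, z in cm, a list of three; "delta_rot": the turn, a rotation vector about the tool's x, y, z in rad, a list of three; "jaw": the finger opening in cm, from 0 to 8.54. In form: [{"translation": [dx, dy, dz], "delta_rot": [rx, ry, rz], "jaw": jaw}, ...]. A call has exactly 8 rows; each row is the pose to reach, as a shift and turn from the pose commanded when the call began, along the tool's axes at that moment; what a row does not reach only later rows make up. A row lasts 1/10 s, in which the tool goes at most 50 mm and 8.59 degrees, less where a joint would pass 70% of its speed; a pose out of reach is approached as far as the arm can. A call with a gripper value outside its range is refused whole. The fingers move at their own pace and stop on an object; the grip force is fixed at half the most. Time passes only in rows, so rows that repeat a pose let the fingers close, or fill a call up. It gives the time, the measured TCP pose, the force, the opening and the grip force at its end, in the units of the state.
- state(): the state, without advancing time (a new reading comes with each control period).
- grab_frame(name): name is "scene" or "top" or "wrist"; returns a dict with "pixels" (400x640x3 uint8, blue, green, red), "range_z" (400x640 float32, m along the optical axis (not along the pixel's ray), 0 where there is no reading), "fx", "fy", "cx", "cy" (pixels), "dist" ([k1, k2, p1, p2, k3] as OpenCV has them; the pictures are not rectified), "rvec" (rotation vector, rad) and "tvec" (3), from world to camera coordinates, as OpenCV has them. Camera axes: x right, y down, z forward; pixel columns grow to the right and rows downward; lengths in m; the calibration is good to about 2 mm. A picture is of the moment at which its call begins.
- job_done(): hands the job in; it is judged then, once.
The state is a dict: "time": time; "joint_pos": joint angles; "joint_vel": joint speeds; "joint_efforts": joint torques, N m; "tool_pos": TCP position; "tool_rot": TCP orientation; "contact_force": force on the tool from outside, world axes, zero at the start; "ft_torque": the same for the moment, N m; "gripper_width": opening from 0.0 (shut) to 1.0 (fully open); "grasp_force": force on a finger pad.
Only numpy, scipy, OpenCV 4.12 (cv2) and the standard library are available. Lean on these libraries where they do the work, as an engineer would, in place of code of your own. Each camera call takes 0.05 s, during which the arm holds its last target. There are 200 camera calls.

## Task

Close the open polishing drum with its bayonet closure, the large one with two side lugs and a bar grip: set it in the mouth with the lugs in the two slots, push it down against the spring, turn it a quarter turn clockwise (seen from above) and let it rise until it is locked. Leave the small closure and the plain round-knobbed stopper where they stand.

Things in the scene. Friction and masses are not known exactly. Their poses are not given: they have to be found in the camera images.
- closure: Loose aluminium plug, 55 mm diameter, tapering to a 36 mm foot over its lowest 11 mm; 0.15 kg. Two opposite lugs along its x axis reach 38 mm from the centre (10 mm wide, 13 to 20 mm above the foot). Flat top at 38 mm; on it a black bar grip, 50 mm long along x, 14 mm thick along y, 38 to 68 mm above the foot. Origin: centre of the foot's underside, z up. Symmetric by half a turn.
- drum: Fixed grey drum, 100 mm wide; origin: centre of underside, z up. Rim at 110 mm, mouth 62 mm wide, two 25 mm slots in the rim along x. A sprung plate carries the inserted closure's origin at height 90 mm; pushed below 76 (about 4 N + 0.4 N/mm, stop at 66) with lugs under the rim it turns clockwise from above; at 90 deg (10 either way, then a stop) notches let it rise to 84, locked.
- small_closure: Bystander: a similar but smaller closure, aluminium plug 34 mm in diameter, lugs 46 mm tip to tip, black bar grip 30 mm long, 68 mm high, loose on the table. Too small for this drum. Origin: centre of its underside.
- plain_stopper: Bystander: aluminium stopper 55 mm in diameter with no lugs and a round black knob 28 mm across instead of a bar, 66 mm high, loose on the table. Origin: centre of its underside.
There are look-alikes about, which are no part of the job. What is shaped like the closure but green is not meant.

How it is judged:
On the way:
1. the closure is pushed down against the spring with its lugs in the slots (z of closure in the frame of drum between 0.055 and 0.078 m and angle between the x axis of closure and the x axis of drum, either way round below 0.5 rad and horizontal distance between closure and drum below 0.01 m), for 0.05 s.
At the end, for the whole second after the job is handed in: The closure sits locked in the drum: origin 80 to 87.5 mm above the drum's origin, within 10 mm of its axis, upright within 8 degrees, turned a quarter turn from the slots (within 15 degrees), at rest and released; the small closure and the plain stopper are within 30 mm of where they stood (z of closure in the frame of drum between 0.08 and 0.0875 m and angle between the x axis of closure and the x axis of drum, either way round above 1.3 rad and horizontal distance between closure and drum below 0.01 m and angle between closure's own z axis and vertical below 0.15 rad and linear speed of closure below 0.02 m/s and distance of each of small_closure, plain_stopper from where it was at the start of the episode below 0.03 m); the robot touches nothing.
It fails at once if the small closure or the plain stopper is shifted by more than 30 mm or tipped over (distance of any of small_closure, plain_stopper from where it was at the start of the episode above 0.03 m or angle between any of small_closure, plain_stopper's own z axis and vertical above 0.6 rad).
It also fails if it takes over 48 s, if anything falls off the work surface, if the arm or the gripper's body presses on something with over 40 N, if the wrist force passes 120 N, or if a joint passes its speed limit or range.

## Working session

There is one attempt and no reset: what is moved stays moved. The work goes in short steps, Python scripts to look and compute and a tool call to move; the robot and the scene stay as the last step left them, time stands still between calls to the robot, and variables do not carry over. Pictures are saved under pics/ and viewed, at most 10 in all, crops included, and the job is handed in when it is done.

Besides the shell and the picture viewer there is one more tool, called after ">>>" as name([rows], argument=value, ...), one row to a line, values as JSON. send_rows: Moves the arm, as the interface text tells. Its arguments: {"type":"object","properties":{"steps":{"type":"array","items":{"type":"object","properties":{"translation":{"type":"array","items":{"type":"number"}},"delta_rot":{"type":"array","items":{"type":"number"}},"jaw":{"type":"number"}}}}},"required":["steps"]}

```bash
mkdir -p pics
cat > h.py <<'E'
from plant import *
import numpy as np, cv2
def save(f,n): cv2.imwrite('pics/'+n+'.png',f["pixels"])
def cam(f):
    K=np.array([[f["fx"],0,f["cx"]],[0,f["fy"],f["cy"]],[0,0,1]]);R=cv2.Rodrigues(np.array(f["rvec"],float))[0]
    return K,np.array(f["dist"],float),R,np.array(f["tvec"],float).reshape(3)
def rays(f,px):
    K,d,R,t=cam(f);u=cv2.undistortPoints(np.array(px,float).reshape(-1,1,2),K,d).reshape(-1,2)
    return -R.T@t,np.c_[u,np.ones(len(u))]@R
def onplane(f,px,z):
    o,d=rays(f,px);return o+d*((z-o[2])/d[:,2])[:,None]
def bydepth(f,px):
    o,d=rays(f,px);r=np.array([f["range_z"][int(round(v)),int(round(u))] for u,v in px]);return o+d*r[:,None]
E
python3 - <<'E'
from h import *
t=grab_frame("top");s=grab_frame("scene")
save(t,"top0");save(s,"scene0")
import pickle;pickle.dump((t,s),open('f0.pkl','wb'))
print(state(), cam(t)[2:],cam(s)[2:])
E
```

```text
{'time': 0.1, 'joint_pos': array([ 1.03302440e+00,  5.33051886e-02,  1.61415840e+00, -9.26118345e-06,
        1.47598256e+00, -1.19007492e-01]), 'joint_vel': array([ 0.00018565, -0.00053789, -0.00316602, -0.0021512 ,  0.00069454,
       -0.00114256]), 'joint_efforts': array([ 1.49878906e-04, -3.94903994e+01, -3.71363676e+01, -1.38767864e-04,
        3.96629650e-03,  1.26456175e-05]), 'tool_pos': array([0.25387568, 0.57053046, 0.24417601]), 'tool_rot': array([-2.94530205e-04,  2.07855126e-01,  9.78159183e-01, -8.78709711e-04]), 'contact_force': array([-0.39516593,  0.19566919,  0.30661387]), 'ft_torque': array([-0.03587843, -0.02867498,  0.02156434]), 'grasp_force': 0.0, 'gripper_width': 0.9985711265009054} (array([[ 0.02606896, -0.99946983,  0.01950583],
       [-0.99296599, -0.0281438 , -0.11500636],
       [ 0.11549436, -0.01637053, -0.99317323]]), array([-0.00886965,  0.48908026,  0.77356055])) (array([[-0.7605586 ,  0.64921568,  0.00834334],
       [ 0.4199512 ,  0.50169354, -0.75627018],
       [-0.49516826, -0.57168399, -0.65420625]]), array([ 0.36571016, -0.16724435,  1.07129995]))
```

View pics/top0.png

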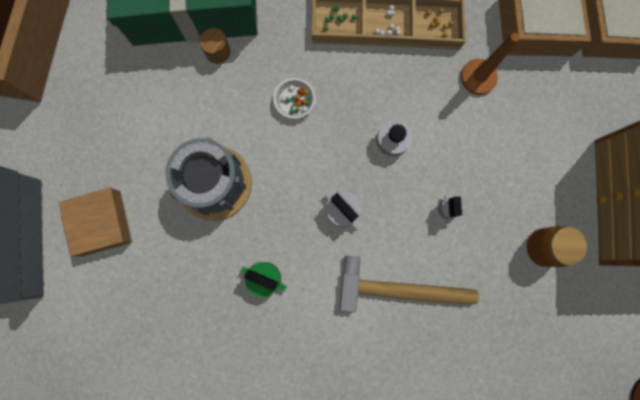

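View pics/scene0.png

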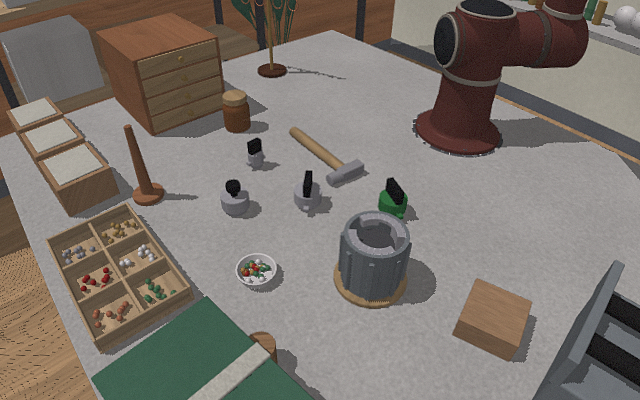

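The top view shows the target closure at (344,207), the green look-alike at (262,280), the small closure at (452,207), the stopper at (395,137), and the drum at (205,178) on a wooden base. The scene view shows the closure at (307,190) and the drum at (375,250).

```bash
cat > m.py <<'E'
from h import *
import pickle
t,s=pickle.load(open('f0.pkl','rb'))
def black(f,c,r):
    g=f["pixels"].max(2); m=np.zeros(g.shape,np.uint8); u,v=c
    m[v-r:v+r,u-r:u+r]=(g[v-r:v+r,u-r:u+r]<40)
    n,l,st,ce=cv2.connectedComponentsWithStats(m); i=1+np.argmax(st[1:,4]); return (l==i).astype(np.uint8),ce[i],st[i]
mt,ct,a=black(t,(344,207),25); ms,cs,b=black(s,(307,185),22)
print(ct,a,cs,b)
o1,d1=rays(t,[ct]);o2,d2=rays(s,[cs]);d1=d1[0];d2=d2[0]
k=np.linalg.lstsq(np.c_[d1,-d2],o2-o1,rcond=None)[0]
print('tri',o1+k[0]*d1,o2+k[1]*d2)
vs,us=np.nonzero(mt);P=bydepth(t,np.c_[us,vs]);print('depth z',np.percentile(P[:,2],[5,50,95]))
ztop=np.percentile(P[:,2],80)
T=P[P[:,2]>ztop-.006]
r=cv2.minAreaRect((T[:,:2]*1000).astype(np.float32));print('bar top mm',r,len(T))
# drum
vv,uu=np.mgrid[120:235,150:265];px=np.c_[uu.ravel(),vv.ravel()]
D=bydepth(t,px);h=D[:,2];print('hist',np.histogram(h,bins=np.arange(-.01,.16,.01)))
zr=np.percentile(h[h>.095],50) ;R=D[abs(h-zr)<.006];
print('rim z',zr,len(R)); c,ra=cv2.minEnclosingCircle((R[:,:2]*1000).astype(np.float32));print('circ',c,ra)
from scipy.optimize import least_squares
rr=np.hypot(R[:,0]-c[0]/1e3,R[:,1]-c[1]/1e3);an=np.degrees(np.arctan2(R[:,1]-c[1]/1e3,R[:,0]-c[0]/1e3))
print(np.histogram(an[(rr>.033)&(rr<.05)],bins=np.arange(-180,181,10))[0])
# orthographic colour picture at rim height
g=np.arange(-70,71,.35)/1e3;X,Y=np.meshgrid(c[0]/1e3+g,c[1]/1e3+g)
K,d,Rm,tv=cam(t);pp=cv2.projectPoints(np.c_[X.ravel(),Y.ravel(),np.full(X.size,zr)],Rm,tv,K,d)[0].reshape(X.shape+(2,)).astype(np.float32)
K,d,Rm,tv=cam(s);ps=cv2.projectPoints(np.c_[X.ravel(),Y.ravel(),np.full(X.size,zr)],Rm,tv,K,d)[0].reshape(X.shape+(2,)).astype(np.float32)
im=np.hstack([cv2.remap(t["pixels"],pp,None,cv2.INTER_LINEAR),cv2.remap(s["pixels"],ps,None,cv2.INTER_LINEAR)])
cv2.imwrite('pics/rim.png',im[::-1])
E
python3 m.py
```

```text
[343.6   207.696] [332 195  25  27 250] [307.29032258 183.84946237] [303 171   9  27 186]
tri [ 0.47290444 -0.02729819  0.05353605] [ 0.47416062 -0.02855048  0.05373331]
depth z [0.06407716 0.0684661  0.07030143]
bar top mm ((471.93115234375, -26.626394271850586), (44.84574890136719, 11.559412002563477), 43.9659309387207) 240
hist (array([2417, 5649,  520,  113,  174,  146,  156,  111,  136,  481, 1074,
        706, 1491,    0,    0,    0]), array([-0.01,  0.  ,  0.01,  0.02,  0.03,  0.04,  0.05,  0.06,  0.07,
        0.08,  0.09,  0.1 ,  0.11,  0.12,  0.13,  0.14,  0.15]))
rim z 0.11054637543587009 2085
circ (512.9457397460938, 183.60133361816406) 50.719791412353516
[61 67 56 62 61 60 61 61 36 23 29 24 41 53 59 57 57 53 55 54 58 56 56 56
 57 58 37 29 29 33 40 59 57 61 58 56]
```

View pics/rim.png

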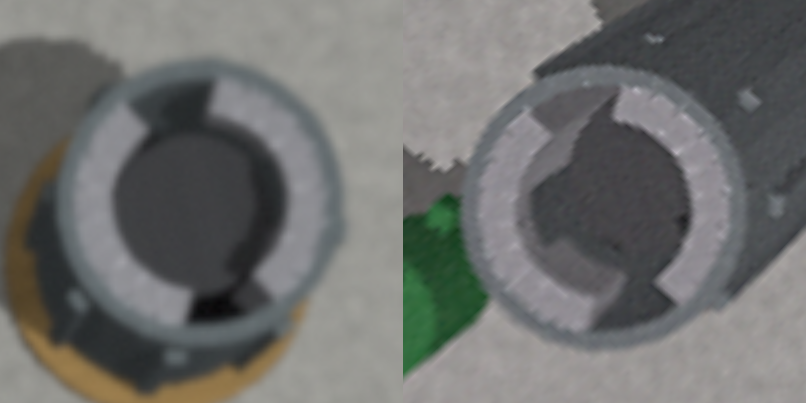

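```bash
cat >> m.py <<'E'
print('----');b=h[h>.105];print(np.histogram(b,bins=np.arange(.105,.122,.002)))
q=(rr<.052)&(R[:,2]>0);
zz=np.median(b[b>.110]);R=D[abs(h-zz)<.004];print(zz)
for _ in range(3):
    c,ra=cv2.minEnclosingCircle((R[:,:2]*1000).astype(np.float32))
    print(c,ra)
E
python3 m.py | sed -n '/----/,$p'
```

```text
----
(array([  42,  171, 1011,  786,   62,    0,    0,    0]), array([0.105, 0.107, 0.109, 0.111, 0.113, 0.115, 0.117, 0.119, 0.121]))
0.11118411948148915
(512.9458618164062, 183.61546325683594) 50.70688247680664
(512.9458618164062, 183.61546325683594) 50.70688247680664
(512.9458618164062, 183.61546325683594) 50.70688247680664
```

The left panel (top camera) shows the mouth centred at (201,201), with slots at about (172,105) and (230,300), so the slot axis is about 104° in world. The bar is at (0.472, -0.027), top at 0.068, with its axis at about 44°.

>>> send_rows([
  {"translation": [-44.3,-45.7,4.0],"delta_rot": [0,0,1.95],"jaw": 8.5},
  {"translation": [-44.3,-45.7,4.0],"delta_rot": [0,0,1.95],"jaw": 8.5},
  {"translation": [-44.3,-45.7,4.0],"delta_rot": [0,0,1.95],"jaw": 8.5},
  {"translation": [-44.3,-45.7,4.0],"delta_rot": [0,0,1.95],"jaw": 8.5},
  {"translation": [-44.3,-45.7,4.0],"delta_rot": [0,0,1.95],"jaw": 8.5},
  {"translation": [-44.3,-45.7,4.0],"delta_rot": [0,0,1.95],"jaw": 8.5},
  {"translation": [-44.3,-45.7,4.0],"delta_rot": [0,0,1.95],"jaw": 8.5},
  {"translation": [-44.3,-45.7,4.0],"delta_rot": [0,0,1.95],"jaw": 8.5},
])

```text
time: 0.9
tool_pos: [0.3914, 0.1942, 0.2198]
tool_rot: [0.0, 0.726, 0.688, 0.0]
contact_force: [2.2, 0.2, -0.2]
gripper_width: 0.997
grasp_force: 0.0
```

```bash
cat >> h.py <<'E'
from scipy.spatial.transform import Rotation as Ro
def go(p,yaw):
    "tool-frame shift (cm) and turn to TCP p with tool y at yaw (deg), pointing down"
    s=state();q=s["tool_rot"];R=Ro.from_quat([q[1],q[2],q[3],q[0]])
    y=np.radians(yaw);Y=np.array([np.cos(y),np.sin(y),0]);Z=np.array([0,0,-1.]);X=np.cross(Y,Z)
    G=Ro.from_matrix(np.c_[X,Y,Z])
    print('t',s["time"],'pos',s["tool_pos"].round(4),'yaw',np.degrees(np.arctan2(*R.as_matrix()[[1,0],1])).round(2),'F',s["contact_force"].round(1),'w',round(s["gripper_width"]*85.4,1),'g',s["grasp_force"],'q6',s["joint_pos"][5])
    print('shift cm',(R.inv().apply(np.array(p)-s["tool_pos"])*100).round(2),'rot',(R.inv()*G).as_rotvec().round(3))
E
python3 -c "
from h import *
go([.472,-.027,.205],-46)"
```

```text
t 0.9 pos [0.3914 0.1942 0.2198] yaw -3.07 F [ 2.2  0.2 -0.2] w 85.1 g 0.0 q6 0.34364345251535394
shift cm [-21.66   9.23   1.48] rot [ 0.    -0.     0.749]
```

>>> send_rows([
  {"translation": [-21.2,9.2,1.5],"delta_rot": [0,0,0.75],"jaw": 8.5},
  {"translation": [-21.2,9.2,1.5],"delta_rot": [0,0,0.75],"jaw": 8.5},
  {"translation": [-21.2,9.2,1.5],"delta_rot": [0,0,0.75],"jaw": 8.5},
  {"translation": [-21.2,9.2,1.5],"delta_rot": [0,0,0.75],"jaw": 8.5},
  {"translation": [-21.2,9.2,1.5],"delta_rot": [0,0,0.75],"jaw": 8.5},
  {"translation": [-21.2,9.2,1.5],"delta_rot": [0,0,0.75],"jaw": 8.5},
  {"translation": [-21.2,9.2,1.5],"delta_rot": [0,0,0.75],"jaw": 8.5},
  {"translation": [-21.2,9.2,1.5],"delta_rot": [0,0,0.75],"jaw": 8.5},
])

```text
time: 1.7
tool_pos: [0.4727, -0.0192, 0.2049]
tool_rot: [-0.0, 0.926, 0.378, -0.0]
contact_force: [-0.2, 0.5, 0.4]
gripper_width: 0.996
grasp_force: 0.0
```

```bash
python3 -c "
from h import *
w=grab_frame('wrist');save(w,'w1')
import pickle;pickle.dump(w,open('w1.pkl','wb'))
go([.472,-.027,.205],-46)"
```

```text
t 1.75 pos [ 0.4728 -0.019   0.2051] yaw -45.58 F [-0.1 -0.4  0.1] w 84.9 g 0.0 q6 0.597817601334656
shift cm [-0.62  0.52  0.01] rot [-0.    -0.     0.007]
```

View pics/w1.png

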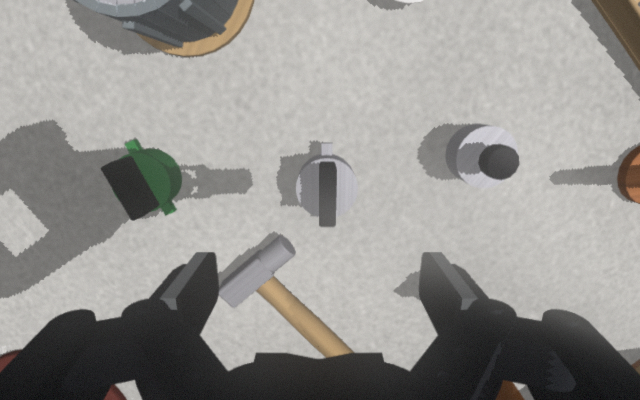

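The wrist view shows the target bar upright at (328,163)–(327,226), so it is aligned with the jaws. The green look-alike is at left (150,180) and the stopper at (490,155).

Run:
```python
from h import *
import pickle
w=pickle.load(open('w1.pkl','rb'));t,s=pickle.load(open('f0.pkl','rb'))
g=w["pixels"].max(2);m=np.zeros(g.shape,np.uint8);m[150:235,310:345]=g[150:235,310:345]<75
v,u=np.nonzero(m);P=bydepth(w,np.c_[u,v]);print(len(P),np.percentile(P[:,2],[5,50,90]))
T=P[P[:,2]>np.percentile(P[:,2],90)-.006];print(cv2.minAreaRect((T[:,:2]*1000).astype(np.float32)))
Q=onplane(w,np.c_[u,v],.068);print(cv2.minAreaRect((Q[:,:2]*1000).astype(np.float32)),Q[:,:2].mean(0))
# disc top (flat top z .038): grey, depth
v,u=np.mgrid[140:240,285:365];P=bydepth(w,np.c_[u.ravel(),v.ravel()]);D=P[abs(P[:,2]-.038)<.006];print('disc',cv2.minEnclosingCircle((D[:,:2]*1000).astype(np.float32)),len(D))
go([.472,-.027,.205],-46)
```

```text
205 [0.05092159 0.06645997 0.06771031]
((485.3844299316406, -16.03190040588379), (13.199240684509277, 11.072418212890625), 44.40376663208008)
((486.5205383300781, -14.884817123413086), (15.97500991821289, 11.021053314208984), 44.483097076416016) [ 0.4880194  -0.01311203]
disc ((472.27642822265625, -29.23284339904785), 27.627023696899414) 2002
t 1.75 pos [ 0.4728 -0.019   0.2051] yaw -45.58 F [-0.1 -0.4  0.1] w 84.9 g 0.0 q6 0.597817601334656
shift cm [-0.62  0.52  0.01] rot [-0.    -0.     0.007]
```

Run:
```python
from h import *
import pickle
w=pickle.load(open('w1.pkl','rb'))
v,u=np.mgrid[140:240,300:350];P=bydepth(w,np.c_[u.ravel(),v.ravel()]);T=P[P[:,2]>.061]
print(len(T),np.median(T[:,2]),cv2.minAreaRect((T[:,:2]*1000).astype(np.float32)))
go([.4722,-.0285,.125],-45.5)
```

```text
1066 0.06696596751598904 ((490.57806396484375, -11.629379272460938), (101.52980041503906, 13.664304733276367), 44.46549606323242)
t 1.75 pos [ 0.4728 -0.019   0.2051] yaw -45.58 F [-0.1 -0.4  0.1] w 84.9 g 0.0 q6 0.597817601334656
shift cm [-0.71  0.64  8.01] rot [-0.    -0.    -0.001]
```

>>> send_rows([
  {"translation": [-0.7,0.6,2.0],"delta_rot": [0,0,0],"jaw": 8.5},
  {"translation": [-0.7,0.6,5.0],"delta_rot": [0,0,0],"jaw": 8.5},
  {"translation": [-0.7,0.6,8.0],"delta_rot": [0,0,0],"jaw": 8.5},
  {"translation": [-0.7,0.6,10.0],"delta_rot": [0,0,0],"jaw": 8.5},
  {"translation": [-0.7,0.6,10.0],"delta_rot": [0,0,0],"jaw": 6},
  {"translation": [-0.7,0.6,10.0],"delta_rot": [0,0,0],"jaw": 5},
  {"translation": [-0.7,0.6,10.0],"delta_rot": [0,0,0],"jaw": 5},
  {"translation": [-0.7,0.6,10.0],"delta_rot": [0,0,0],"jaw": 5},
])

```text
time: 2.55
tool_pos: [0.4735, -0.0292, 0.1071]
tool_rot: [0.001, 0.926, 0.377, 0.001]
contact_force: [0.2, 0.4, 0.8]
gripper_width: 0.585
grasp_force: 0.0
```

```bash
python3 -c "
from h import *
go([.4722,-.0285,.055],-45.5)"
```

```text
t 2.55 pos [ 0.4735 -0.0292  0.1071] yaw -45.69 F [0.2 0.4 0.8] w 49.9 g 0.0 q6 0.5786455824283188
shift cm [-0.05 -0.16  5.21] rot [ 0.003 -0.002 -0.003]
```

>>> send_rows([
  {"translation": [-0.05,-0.1,2.0],"delta_rot": [0,0,0],"jaw": 5},
  {"translation": [-0.05,-0.1,4.0],"delta_rot": [0,0,0],"jaw": 5},
  {"translation": [-0.05,-0.1,5.1],"delta_rot": [0,0,0],"jaw": 5},
  {"translation": [-0.05,-0.1,5.1],"delta_rot": [0,0,0],"jaw": 5},
  {"translation": [-0.05,-0.1,5.1],"delta_rot": [0,0,0],"jaw": 0.5},
  {"translation": [-0.05,-0.1,5.1],"delta_rot": [0,0,0],"jaw": 0.5},
  {"translation": [-0.05,-0.1,5.1],"delta_rot": [0,0,0],"jaw": 0.5},
  {"translation": [-0.05,-0.1,5.1],"delta_rot": [0,0,0],"jaw": 0.5},
])

```text
time: 3.35
tool_pos: [0.4725, -0.0292, 0.0556]
tool_rot: [0.001, 0.926, 0.377, 0.001]
contact_force: [0.3, 0.1, 3.8]
gripper_width: 0.151
grasp_force: 60.7
```

```bash
python3 -c "
from h import *
go([.4722,-.0285,.19],-45.5)"
```

```text
t 3.35 pos [ 0.4725 -0.0292  0.0556] yaw -45.72 F [0.3 0.1 3.8] w 12.9 g 60.71597099304199 q6 0.5789695897798413
shift cm [  0.05  -0.04 -13.44] rot [ 0.002 -0.002 -0.004]
```

>>> send_rows([
  {"translation": [0,0,-2],"delta_rot": [0,0,0],"jaw": 0.5},
  {"translation": [0,0,-5.0],"delta_rot": [0,0,0],"jaw": 0.5},
  {"translation": [0,0,-9],"delta_rot": [0,0,0],"jaw": 0.5},
  {"translation": [0,0,-12.5],"delta_rot": [0,0,0],"jaw": 0.5},
  {"translation": [0,0,-15],"delta_rot": [0,0,0],"jaw": 0.5},
  {"translation": [0,0,-16],"delta_rot": [0,0,0],"jaw": 0.5},
  {"translation": [0,0,-16],"delta_rot": [0,0,0],"jaw": 0.5},
  {"translation": [0,0,-16],"delta_rot": [0,0,0],"jaw": 0.5},
])

```text
time: 4.15
tool_pos: [0.4704, -0.0287, 0.2123]
tool_rot: [-0.001, 0.926, 0.377, -0.001]
contact_force: [-0.1, -0.1, -2.2]
gripper_width: 0.153
grasp_force: 60.0
```

Run:
```python
from h import *
w=grab_frame('wrist');save(w,'w2')
v,u=np.mgrid[0:130,0:300];P=bydepth(w,np.c_[u.ravel(),v.ravel()]);R=P[abs(P[:,2]-.11)<.005]
print(len(R),np.median(R[:,2]),cv2.minEnclosingCircle((R[:,:2]*1000).astype(np.float32)))
go([.513,.184,.215],14.3)
```

```text
314 0.10902654729632755 ((478.73876953125, 149.10015869140625), 19.357406616210938)
t 4.2 pos [ 0.4701 -0.0286  0.2118] yaw -45.72 F [ 0.5  0.6 -1.2] w 13.0 g 60.02020239830017 q6 0.5789908579144057
shift cm [ 17.91 -12.23  -0.32] rot [-0.004  0.    -1.048]
```

View pics/w2.png

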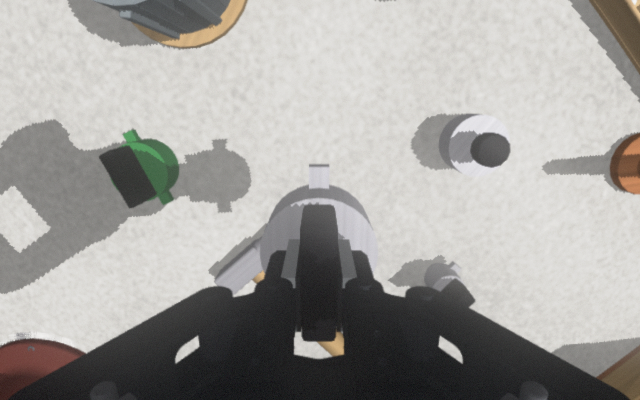

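The closure is held upright: lug at (319,175), bar at (319,270). Next I move to just before the drum for a close look.

Run:
```python
from h import *
go([.533,.094,.225],14.3)
```

```text
t 4.2 pos [ 0.4701 -0.0286  0.2118] yaw -45.72 F [ 0.5  0.6 -1.2] w 13.0 g 60.02020239830017 q6 0.5789908579144057
shift cm [13.06 -4.39 -1.34] rot [-0.004  0.    -1.048]
```

>>> send_rows([
  {"translation": [2,-0.6,-1.3],"delta_rot": [0,0,-0.14],"jaw": 0.5},
  {"translation": [4,-1.2,-1.3],"delta_rot": [0,0,-0.28],"jaw": 0.5},
  {"translation": [6,-2,-1.3],"delta_rot": [0,0,-0.42],"jaw": 0.5},
  {"translation": [8,-2.6,-1.3],"delta_rot": [0,0,-0.56],"jaw": 0.5},
  {"translation": [10,-3.2,-1.3],"delta_rot": [0,0,-0.7],"jaw": 0.5},
  {"translation": [12,-4,-1.3],"delta_rot": [0,0,-0.84],"jaw": 0.5},
  {"translation": [13,-4.4,-1.3],"delta_rot": [0,0,-0.98],"jaw": 0.5},
  {"translation": [13,-4.4,-1.3],"delta_rot": [0,0,-1.05],"jaw": 0.5},
])

```text
time: 5.0
tool_pos: [0.5329, 0.0946, 0.2244]
tool_rot: [-0.002, 0.61, 0.792, -0.001]
contact_force: [0.2, 0.5, -2.3]
gripper_width: 0.151
grasp_force: 59.9
```

Run:
```python
from h import *
import pickle
w=grab_frame('wrist');save(w,'w3');pickle.dump(w,open('w3.pkl','wb'))
go([.513,.184,.225],14.3)
```

```text
t 5.05 pos [0.5327 0.0941 0.2244] yaw 14.78 F [ 0.8  0.8 -2.7] w 13.2 g 59.91304278373718 q6 -0.22087065758430055
shift cm [ 9.2   0.39 -0.05] rot [-0.005 -0.001  0.008]
```

View pics/w3.png

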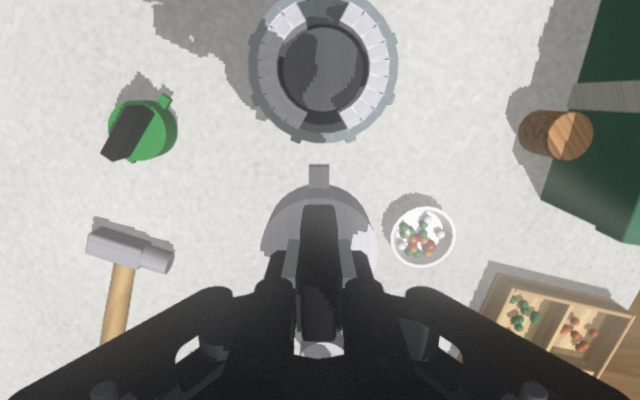

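The wrist view shows the drum mouth centred at about (323,68), slots at (323,10) and (323,130), in line with the held closure's lug at (319,175).

Run:
```python
from h import *
import pickle
from scipy.optimize import least_squares
w=pickle.load(open('w3.pkl','rb'))
v,u=np.mgrid[0:145,240:405];P=bydepth(w,np.c_[u.ravel(),v.ravel()]);z=P[:,2]
print(np.histogram(z[z>.1],bins=np.arange(.1,.122,.002)))
R=P[abs(z-.1105)<.004];print('circ',cv2.minEnclosingCircle((R[:,:2]*1000).astype(np.float32)),np.median(R[:,2]))
c=np.array(cv2.minEnclosingCircle((R[:,:2]*1000).astype(np.float32))[0])/1e3
# inner edge fit
rel=R[:,:2]-c;r=np.hypot(*rel.T);a=np.degrees(np.arctan2(rel[:,1],rel[:,0]))
e=[]
for b in range(-180,180,6):
    k=(a>=b)&(a<b+6)
    if k.sum()>5: e.append((b+3,r[k].min(),r[k].max()))
e=np.array(e);print((e*[1,1e3,1e3]).round(0).astype(int).tolist())
s=e[:,1]<.036
pts=c+np.c_[np.cos(np.radians(e[s,0])),np.sin(np.radians(e[s,0]))]*e[s,1:2]
f=least_squares(lambda p:np.hypot(*(pts-p[:2]).T)-p[2],[*c,.031]);print('inner',f.x)
pts=c+np.c_[np.cos(np.radians(e[:,0])),np.sin(np.radians(e[:,0]))]*e[:,2:]
f=least_squares(lambda p:np.hypot(*(pts-p[:2]).T)-p[2],[*c,.05],loss='soft_l1',f_scale=.001);print('outer',f.x)
# held closure in tool frame
S=state();q=S["tool_rot"];T=Ro.from_quat([q[1],q[2],q[3],q[0]])
v,u=np.mgrid[160:260,255:385];P=bydepth(w,np.c_[u.ravel(),v.ravel()]);L=T.inv().apply(P-S["tool_pos"])
k=abs(L[:,2]-.0175)<.005;k&=(L[:,0]<.031);D=L[k];print('top',len(D),np.median(D[:,2]),D[:,:2].min(0),D[:,:2].max(0))
ed=[]
for b in range(-70,71,7):
    aa=np.degrees(np.arctan2(D[:,1],D[:,0]));kk=abs(aa-b)<3.5
    if kk.sum()>3: i=np.argmax(np.hypot(*D[kk,:2].T));ed.append(D[kk,:2][i])
ed=np.array(ed);f=least_squares(lambda p:np.hypot(*(ed-p).T)-.0275,[0,0],loss='soft_l1',f_scale=.001);print('disc ctr tool',f.x,len(ed),np.abs(f.fun).max())
G=L[(L[:,0]>.030)&(L[:,0]<.045)&(abs(L[:,1])<.02)&(L[:,2]>.02)&(L[:,2]<.06)];print('lug',len(G),G.min(0),G.max(0),G.mean(0))
```

```text
(array([ 116,  152,  147,  482, 7157, 1494,    0,    0,    0,    0]), array([0.1  , 0.102, 0.104, 0.106, 0.108, 0.11 , 0.112, 0.114, 0.116,
       0.118, 0.12 ]))
circ ((511.9798889160156, 181.9384002685547), 50.57786560058594) 0.10931295564779073
[[-177, 31, 50], [-171, 31, 50], [-165, 31, 50], [-159, 31, 50], [-153, 31, 50], [-147, 31, 51], [-141, 31, 50], [-135, 31, 50], [-129, 31, 51], [-123, 31, 51], [-117, 31, 50], [-111, 31, 50], [-105, 31, 50], [-99, 31, 50], [-93, 32, 50], [-87, 43, 50], [-81, 43, 50], [-75, 43, 50], [-69, 43, 50], [-63, 43, 50], [-57, 33, 51], [-51, 31, 50], [-45, 31, 50], [-39, 31, 50], [-33, 31, 51], [-27, 31, 50], [-21, 31, 51], [-15, 31, 50], [-9, 31, 50], [-3, 31, 50], [3, 31, 50], [9, 31, 50], [15, 31, 50], [21, 31, 50], [27, 31, 50], [33, 31, 50], [39, 31, 50], [45, 31, 50], [51, 31, 51], [57, 31, 50], [63, 31, 50], [69, 31, 51], [75, 31, 49], [81, 31, 46], [87, 43, 44], [123, 43, 44], [129, 31, 46], [135, 31, 49], [141, 31, 50], [147, 31, 50], [153, 31, 50], [159, 31, 51], [165, 31, 50], [171, 31, 50], [177, 31, 50]]
inner [0.5119331  0.18164064 0.03112791]
outer [0.51209725 0.1816594  0.05002813]
top 3443 0.01854849732241286 [-0.00234232 -0.02753601] [0.02821094 0.0271354 ]
disc ctr tool [ 0.00061284 -0.00024962] 21 0.00020174322138967124
lug 389 [ 0.03000881 -0.00493815  0.03470301] [0.03863639 0.0044973  0.04332623] [ 0.03477078 -0.00022098  0.03687382]
```

```bash
python3 -c "
from h import *
go([.5120,.1812,.215],15)"
```

```text
t 5.05 pos [0.5327 0.0941 0.2244] yaw 14.78 F [ 0.8  0.8 -2.7] w 13.2 g 59.91304278373718 q6 -0.22087065758430055
shift cm [8.95 0.23 0.95] rot [-0.005 -0.001 -0.004]
```

>>> send_rows([
  {"translation": [2,0.1,0],"delta_rot": [0,0,0],"jaw": 0.5},
  {"translation": [4,0.1,0],"delta_rot": [0,0,0],"jaw": 0.5},
  {"translation": [6,0.2,0],"delta_rot": [0,0,0],"jaw": 0.5},
  {"translation": [8,0.2,0],"delta_rot": [-0.005,0,0],"jaw": 0.5},
  {"translation": [8.95,0.23,0.5],"delta_rot": [-0.005,0,0],"jaw": 0.5},
  {"translation": [8.95,0.23,0.9],"delta_rot": [-0.005,0,0],"jaw": 0.5},
  {"translation": [8.95,0.23,0.9],"delta_rot": [-0.005,0,0],"jaw": 0.5},
  {"translation": [8.95,0.23,0.9],"delta_rot": [-0.005,0,0],"jaw": 0.5},
])

```text
time: 5.85
tool_pos: [0.5135, 0.1798, 0.2175]
tool_rot: [0.001, 0.613, 0.79, 0.001]
contact_force: [-0.1, 0.1, -2.2]
gripper_width: 0.156
grasp_force: 59.9
```

```bash
python3 -c "
from h import *
go([.5120,.1812,.155],15)"
```

```text
t 5.85 pos [0.5135 0.1798 0.2175] yaw 14.38 F [-0.1  0.1 -2.2] w 13.3 g 59.918455481529236 q6 -0.05076859351520439
shift cm [ 0.17 -0.13  6.25] rot [ 0.004  0.    -0.011]
```

Descend slowly into the mouth.

>>> send_rows([
  {"translation": [0.17,-0.13,0.5],"delta_rot": [0.003,0,-0.01],"jaw": 0.5},
  {"translation": [0.17,-0.13,1.5],"delta_rot": [0.003,0,-0.01],"jaw": 0.5},
  {"translation": [0.17,-0.13,2.5],"delta_rot": [0.003,0,-0.01],"jaw": 0.5},
  {"translation": [0.17,-0.13,3.5],"delta_rot": [0.003,0,-0.01],"jaw": 0.5},
  {"translation": [0.17,-0.13,4.5],"delta_rot": [0.003,0,-0.01],"jaw": 0.5},
  {"translation": [0.17,-0.13,5.3],"delta_rot": [0.003,0,-0.01],"jaw": 0.5},
  {"translation": [0.17,-0.13,6.0],"delta_rot": [0.003,0,-0.01],"jaw": 0.5},
  {"translation": [0.17,-0.13,6.0],"delta_rot": [0.003,0,-0.01],"jaw": 0.5},
])

```text
time: 6.65
tool_pos: [0.5114, 0.1819, 0.1567]
tool_rot: [-0.0, 0.609, 0.793, -0.0]
contact_force: [0.4, 0.6, -2.9]
gripper_width: 0.15
grasp_force: 59.9
```

```bash
python3 -c "
from h import *
go([.5120,.1812,.128],15)"
```

```text
t 6.65 pos [0.5114 0.1819 0.1567] yaw 15.01 F [ 0.4  0.6 -2.9] w 12.8 g 59.929216504096985 q6 -0.05752339049224721
shift cm [-0.08  0.04  2.87] rot [-0. -0.  0.]
```

>>> send_rows([
  {"translation": [-0.05,0.03,0.4],"delta_rot": [0,0,0],"jaw": 0.5},
  {"translation": [-0.05,0.03,0.8],"delta_rot": [0,0,0],"jaw": 0.5},
  {"translation": [-0.05,0.03,1.2],"delta_rot": [0,0,0],"jaw": 0.5},
  {"translation": [-0.05,0.03,1.6],"delta_rot": [0,0,0],"jaw": 0.5},
  {"translation": [-0.05,0.03,2.0],"delta_rot": [0,0,0],"jaw": 0.5},
  {"translation": [-0.05,0.03,2.4],"delta_rot": [0,0,0],"jaw": 0.5},
  {"translation": [-0.05,0.03,2.8],"delta_rot": [0,0,0],"jaw": 0.5},
  {"translation": [-0.05,0.03,2.9],"delta_rot": [0,0,0],"jaw": 0.5},
])

```text
time: 7.45
tool_pos: [0.513, 0.1817, 0.1302]
tool_rot: [0.001, 0.609, 0.793, 0.001]
contact_force: [-3.6, -1.4, 8.1]
gripper_width: 0.151
grasp_force: 61.3
```

```bash
python3 -c "
from h import *
go([.5120,.1812,.127],15)
w=grab_frame('wrist')
S=state();q=S['tool_rot'];T=Ro.from_quat([q[1],q[2],q[3],q[0]])
v,u=np.mgrid[160:260,255:385];P=bydepth(w,np.c_[u.ravel(),v.ravel()]);L=T.inv().apply(P-S['tool_pos'])
k=abs(L[:,2]-.0175)<.008;k&=(L[:,0]<.027)&(L[:,0]>.01);print('top z',np.median(P[k,2]),np.median(L[k,2]))
"
```

```text
t 7.45 pos [0.513  0.1817 0.1302] yaw 15.01 F [-3.6 -1.4  8.1] w 12.9 g 61.3170862197876 q6 -0.058404848429310444
shift cm [-0.02 -0.11  0.32] rot [0.003 0.    0.   ]
top z 0.11138886048038923 0.01887939862411729
```

>>> send_rows([
  {"translation": [0,-0.1,0.4],"delta_rot": [0,0,0],"jaw": 0.5},
  {"translation": [0,-0.1,0.4],"delta_rot": [0,0,0],"jaw": 0.5},
  {"translation": [0,-0.1,0.4],"delta_rot": [0,0,0.1],"jaw": 0.5},
  {"translation": [0,-0.1,0.4],"delta_rot": [0,0,0.2],"jaw": 0.5},
  {"translation": [0,-0.1,0.4],"delta_rot": [0,0,0.3],"jaw": 0.5},
  {"translation": [0,-0.1,0.4],"delta_rot": [0,0,0.4],"jaw": 0.5},
  {"translation": [0,-0.1,0.4],"delta_rot": [0,0,0.5],"jaw": 0.5},
  {"translation": [0,-0.1,0.4],"delta_rot": [0,0,0.5],"jaw": 0.5},
])

```text
time: 8.3
tool_pos: [0.5138, 0.1816, 0.1279]
tool_rot: [0.002, 0.787, 0.617, 0.003]
contact_force: [-0.0, -0.3, 8.5]
gripper_width: 0.144
grasp_force: 61.5
```

```bash
cat > chk.py <<'E'
from h import *
go([.5120,.1815,.127],-75)
w=grab_frame('wrist')
S=state();q=S['tool_rot'];T=Ro.from_quat([q[1],q[2],q[3],q[0]])
print('moment',S['ft_torque'].round(2))
v,u=np.mgrid[160:260,255:385];P=bydepth(w,np.c_[u.ravel(),v.ravel()]);L=T.inv().apply(P-S['tool_pos'])
k=abs(L[:,2]-.0175)<.008;k&=(L[:,0]<.027)&(L[:,0]>.01);print('top z',np.median(P[k,2]),np.median(L[k,2]))
b=L[(L[:,2]<.004)&(L[:,2]>-.02)&(L[:,0]>.0)&(abs(L[:,1])<.02)]
import pickle;pickle.dump(w,open('wl.pkl','wb'))
E
python3 chk.py
```

```text
t 8.3 pos [0.5138 0.1816 0.1279] yaw -13.73 F [-0.  -0.3  8.5] w 12.3 g 61.49347901344299 q6 0.44316725377425176
shift cm [-0.05 -0.17  0.09] rot [ 0.005 -0.006  1.069]
moment [-0.19  0.22 -0.05]
top z 0.10937094370652876 0.018659109187721956
```

>>> send_rows([
  {"translation": [0,-0.1,0],"delta_rot": [0,0,0.14],"jaw": 0.5},
  {"translation": [0,-0.1,0],"delta_rot": [0,0,0.28],"jaw": 0.5},
  {"translation": [0,-0.1,0],"delta_rot": [0,0,0.42],"jaw": 0.5},
  {"translation": [0,-0.1,0],"delta_rot": [0,0,0.56],"jaw": 0.5},
  {"translation": [0,-0.1,0],"delta_rot": [0,0,0.7],"jaw": 0.5},
  {"translation": [0,-0.1,0],"delta_rot": [0,0,0.84],"jaw": 0.5},
  {"translation": [0,-0.1,0],"delta_rot": [0,0,0.97],"jaw": 0.5},
  {"translation": [0,-0.1,0],"delta_rot": [0,0,1.07],"jaw": 0.5},
])

```text
time: 9.15
tool_pos: [0.5129, 0.1817, 0.128]
tool_rot: [0.0, 0.992, 0.129, 0.004]
contact_force: [0.1, -1.9, 8.0]
gripper_width: 0.153
grasp_force: 61.5
```

```bash
python3 chk.py; python3 -c "
from h import *
import pickle
save(pickle.load(open('wl.pkl','rb')),'w5')"
```

```text
t 9.15 pos [0.5129 0.1817 0.128 ] yaw -75.2 F [ 0.1 -1.9  8. ] w 13.1 g 61.47732853889465 q6 1.5167105009805655
shift cm [-0.1 -0.   0.1] rot [ 0.001 -0.008 -0.003]
moment [-0.19  0.13 -0.03]
top z 0.10948158694892672 0.018657432312975487
```

View pics/w5.png

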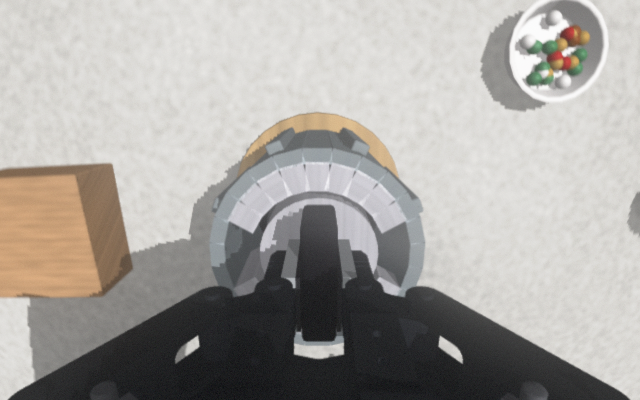

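The bar at (319,270) now stands square to the slots at (235,245) and (400,245). Next I let it rise to about 84 mm.

>>> send_rows([
  {"translation": [-0.1,0,-0.3],"delta_rot": [0,0,0],"jaw": 0.5},
  {"translation": [-0.1,0,-0.5],"delta_rot": [0,0,0],"jaw": 0.5},
  {"translation": [-0.1,0,-0.7],"delta_rot": [0,0,0],"jaw": 0.5},
  {"translation": [-0.1,0,-0.9],"delta_rot": [0,0,0],"jaw": 0.5},
  {"translation": [-0.1,0,-1.1],"delta_rot": [0,0,0],"jaw": 0.5},
  {"translation": [-0.1,0,-1.2],"delta_rot": [0,0,0],"jaw": 0.5},
  {"translation": [-0.1,0,-1.2],"delta_rot": [0,0,0],"jaw": 0.5},
  {"translation": [-0.1,0,-1.2],"delta_rot": [0,0,0],"jaw": 0.5},
])

```text
time: 10.0
tool_pos: [0.511, 0.1815, 0.1383]
tool_rot: [-0.0, 0.991, 0.131, 0.003]
contact_force: [3.8, -0.1, 5.1]
gripper_width: 0.155
grasp_force: 60.9
```

```bash
python3 chk.py
```

```text
t 10.0 pos [0.511  0.1815 0.1383] yaw -74.95 F [ 3.8 -0.1  5.1] w 13.3 g 60.88609457015991 q6 1.5121638037682017
shift cm [0.09 0.03 1.13] rot [ 0.    -0.006  0.001]
moment [ 0.1  -0.83 -0.05]
top z 0.11997081830499251 0.018154651497408067
```

>>> send_rows([
  {"translation": [0.08,0,-0.15],"delta_rot": [0,0,0],"jaw": 0.5},
  {"translation": [0.08,0,-0.2],"delta_rot": [0,0,0],"jaw": 0.5},
  {"translation": [0.08,0,-0.2],"delta_rot": [0,0,0],"jaw": 5},
  {"translation": [0.08,0,-0.2],"delta_rot": [0,0,0],"jaw": 5},
  {"translation": [0.08,0,-0.2],"delta_rot": [0,0,0],"jaw": 5},
  {"translation": [0.08,0,-0.2],"delta_rot": [0,0,0],"jaw": 5},
  {"translation": [0.08,0,-2],"delta_rot": [0,0,0],"jaw": 5},
  {"translation": [0.08,0,-4],"delta_rot": [0,0,0],"jaw": 5},
])

```text
time: 10.85
tool_pos: [0.5091, 0.1813, 0.1759]
tool_rot: [-0.0, 0.991, 0.131, -0.001]
contact_force: [0.5, 0.1, 0.2]
gripper_width: 0.587
grasp_force: 0.0
```

>>> send_rows([
  {"translation": [0,0,-3],"delta_rot": [0,0,0],"jaw": 5},
  {"translation": [-2,0,-6],"delta_rot": [0,0,0],"jaw": 5},
  {"translation": [-5,0,-7],"delta_rot": [0,0,0],"jaw": 5},
  {"translation": [-8,0,-7],"delta_rot": [0,0,0],"jaw": 5},
  {"translation": [-10,0,-7],"delta_rot": [0,0,0],"jaw": 5},
  {"translation": [-10,0,-7],"delta_rot": [0,0,0],"jaw": 5},
  {"translation": [-10,0,-7],"delta_rot": [0,0,0],"jaw": 5},
  {"translation": [-10,0,-7],"delta_rot": [0,0,0],"jaw": 5},
])

```text
time: 11.65
tool_pos: [0.4142, 0.1556, 0.2469]
tool_rot: [-0.0, 0.991, 0.131, 0.001]
contact_force: [1.0, 0.0, 0.4]
gripper_width: 0.586
grasp_force: 0.0
```

Run:
```python
from h import *
go([.512,.1815,.25],-75)
w=grab_frame('wrist');save(w,'w6')
v,u=np.mgrid[0:300,120:520];P=bydepth(w,np.c_[u.ravel(),v.ravel()])
d=np.hypot(P[:,0]-.512,P[:,1]-.1817)
B=P[(d<.04)&(P[:,2]>.145)];print('bar',len(B),np.median(B[:,2]),np.percentile(B[:,2],95),cv2.minAreaRect((B[:,:2]*1000).astype(np.float32)))
C=P[(d<.026)&(abs(P[:,2]-.122)<.008)];print('top',np.median(C[:,2]),len(C));A=np.c_[C[:,:2],np.ones(len(C))];print('tilt',np.linalg.lstsq(A,C[:,2],rcond=None)[0][:2])
R=P[(d<.05)&(d>.04)&(abs(P[:,2]-.11)<.004)];print('rim',np.median(R[:,2]))
```

```text
t 11.65 pos [0.4142 0.1556 0.2469] yaw -74.94 F [1.  0.  0.4] w 50.1 g 0.0 q6 1.4988622712111779
shift cm [10.11  0.04 -0.29] rot [-0.    -0.002  0.001]
bar 2461 0.15136563761619967 0.3748834054672276 ((507.557373046875, 180.3632354736328), (55.64820098876953, 13.996501922607422), 15.586024284362793)
top 0.1213322890449832 2906
tilt [0.00101339 0.00166708]
rim 0.10929254486999734
```

View pics/w6.png

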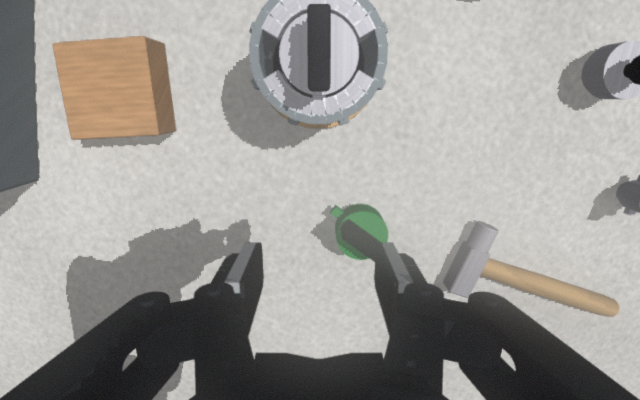

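The closure sits level in the mouth, with the bar at (319,48) square to the slots at (268,50) and (370,50). The origin is at about 84 mm, so it is locked and released.

```bash
python3 -c "
from plant import *
print(job_done())"
```

```text
the job is handed in; nothing more can be done
None
```

The closure is locked in the drum: its origin measured about 84 mm up and turned about 90° from the slots. It is released with the gripper clear, the small closure and the stopper were never touched, and the job was handed in at about 12 s with no verdict returned.

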